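Zero a height gauge and check the wear of a sharpening stone in its tub

ROBOT

A 6-joint arm with a two-finger parallel gripper is mounted at the origin on the work surface. World frame = base frame: x ahead of the robot, y to its left, z up, the work surface at z = 0. Lengths are in m, angles in rad, forces in N, time in s.
With the tool pointing down it reaches from about 0.35 to 0.975 m from the base axis. Payload 4.9 kg.
Tool frame: the origin (TCP) lies at the very end of the fingers, on their centre line; the grasp point (between the pads) lies 19 mm behind it; z points along the fingers, y is the line along which they close (so a half turn about z gives the same grasp; the last joint's range is limited). The gripper opens to 85 mm and grips with 20 to 120 N. Pads are 22 mm wide; open, the fingers measure 114 mm over their backs; the gripper's body (76 mm by 85 mm) begins 54 mm behind the grasp point. The pads swing forward as they close: fully open they stand 13 mm farther back than shut.
Start: joints at [-1.372, 0.053, 1.613, -0, 1.476, -0.119], TCP at [0.195, -0.594, 0.21] pointing down, gripper open.
Joint ranges: [-3.01, 3.01], [-1.01, 2.22], [0.06, 2.58], [-1.02, 4.17], [0.09, 2.62], [-3.14, 3.14]. Speed limits (rad/s): [2.57, 2.57, 3.14, 3.14, 3.14, 3.14].

INTERFACE

Orientations are given as a unit quaternion [w, x, y, z].
In Python, from plant import manip gives the robot as it stands.
- The arm moves only by the tool send_rows, never from a script. Its argument "increments" is a list of rows, each an object of numbers: "claw": the closure, from -1 (fully open) to 1 (shut); "dx", "dy", "dz": the shift along the tool's x, y, z in units of 0.5 m (1.0 is 0.5 m); "yaw": the turn about the tool's z in units of 1.5 rad (1.0 is 1.5 rad). A call has 1 to 20 rows; each row is the pose to reach, as a shift and turn from the pose commanded when the call began, along the tool's axes at that moment; what a row does not reach only later rows make up. A row lasts 1/8 s, in which the tool goes at most 62.5 mm and 10.7 degrees, less where a joint would pass 70% of its speed; a pose out of reach is approached as far as the arm can. A call with a number of a shift or a turn outside -1 to 1 is refused whole. A call with a gripper value outside its range is refused whole. The fingers move at their own pace and stop on an object; the grip force is fixed at half the most. Time passes only in rows, so rows that repeat a pose let the fingers close. It gives the time, the measured TCP pose, the force, the opening and the grip force at its end, in the units of the state.
- manip.state(): the state, without advancing time (a new reading comes with each control period).
- manip.grab_frame(name): name is "scene" or "top" or "wrist"; returns the picture (420x560x3 uint8, red, green, blue); there is no depth.
- manip.camera_params(name): a dict with "camera_matrix" (3x3 intrinsics, pixels), "extrinsics" (4x4, takes a point from world to camera coordinates); the wrist camera has in their place "tool_from_camera" (4x4, takes a point from camera to tool coordinates, whose origin is the TCP and whose axes are the flange's). Camera axes: x right, y down, z forward; pixel columns grow to the right and rows downward; lengths in m; the calibration is good to about 2 mm. A picture is of the moment at which its call begins: read the wrist's pose just before it. camera_params takes no time and is no camera call.
- manip.job_done(): hands the job in; it is judged then, once.
The state is a dict: "time": time; "joint_pos": joint angles; "joint_vel": joint speeds; "joint_efforts": joint torques, N m; "tool_pos": TCP position; "tool_rot": TCP orientation; "contact_force": force on the tool from outside, world axes, zero at the start; "ft_torque": the same for the moment, N m; "gripper_width": opening from 0.0 (shut) to 1.0 (fully open); "grasp_force": force on a finger pad.
Only numpy, scipy, OpenCV 4.12 (cv2) and the standard library are available. Lean on these libraries where they do the work, as an engineer would, in place of code of your own. Each camera call takes 0.05 s, during which the arm holds its last target. There are 200 camera calls.

TASK

First take the round wooden lid off the steel soaking tub and lay it flat on the bare counter; then zero-check the height gauge by standing it, let go, in the middle of the marble slab. After that take the gauge again and lower it into the tub astride the big sharpening stone, so that its sprung foot rests near the middle of the stone and reads the stone's thickness, and leave it standing there. Set things down without dropping them, and leave the other things on the counter alone.

Things in the scene. Friction and masses are not known exactly. Their poses are not given: they have to be found in the camera images.
- tub: Fixed open stainless steel tub, 200 (its x) x 90 (its y) x 110 mm high, walls and floor 4 mm, inside 192 x 82 mm. With the gauge in it astride the stone (gauge y along tub y) fingers have room only on the gauge's x faces. Origin: centre of its underside, on the counter; z up. Tub, stand and slab swap places and turn from start to start.
- stone: Grey sharpening stone, 120 (x) x 40 (y) x 24 mm thick, loose and flat on the tub's floor with its long side along the tub's, hidden under the lid at the start. Origin: centre of its underside.
- lid: Loose round wooden lid lying across the tub's rim: disc 150 mm diameter, 12 mm thick, with an upright round knob 24 mm diameter from 12 to 46 mm above the underside. Origin: centre of the underside; z up through the knob. About 0.18 kg.
- stand: Fixed light wooden gauge stand: base 64 (x) x 90 (y) x 8 mm thick; two upright boards 10 mm thick, 80 wide in y, reaching 108 mm above the counter, inner faces at x = +-22.5 mm; open at both y ends. The gauge stands between the boards on the base; fingers have room only at the ends (y) of its bar. Origin: centre of the underside.
- gauge: Loose bridge-shaped height gauge, 98 mm tall, 0.5 kg. Two legs at y = +-29.5 mm (7 mm thick in y, 30 in x; lowest 8 mm: 40 in x), 52 mm clear between them up to 58 mm; black handle bar on top, 66 (y) x 30 (x) mm, 80 to 98 mm up. The foot's rod rises 8 mm plus the reading above the bar. Origin: middle of the legs' underside; z up. In the stand its y is along the stand's y.
- foot (a joint): The gauge's sprung foot (steel disc 18 mm diameter on a vertical rod), in metres: its underside's height above the legs' underside, so the reading is the height of what the gauge stands astride. 0 = flush with the legs (gauge on a flat surface), -0.006 = hanging free in the air, up to 0.040; pushed down by a spring of 1 to 3 N, less than the gauge's weight.
- foot_tip (a point): Centre of the underside of the gauge's foot.
- slab: Fixed marble slab, 170 (x) x 150 (y) x 15 mm thick, lying on the counter. Origin: centre of the underside.
- teacup: White teacup, 76 mm rim diameter, 65 mm high, standing. Bystander. Origin: centre of the underside.
- bowl: Blue plastic bowl, 140 mm rim diameter, 60 mm high. Bystander. Origin: centre of the underside.
- sauce_bottle: Brown glass bottle, 56 mm diameter, 140 mm high. Bystander. Origin: centre of the underside.
- small_stone: Small spare sharpening stone, 90 (x) x 30 (y) x 16 mm, on the counter. Bystander. Origin: centre of the underside.
- lunch_box: Stainless lunch box with clip-down lid, 114 (x) x 128 (y) x 60 mm. Bystander. Origin: centre of the underside.
- skimmer: Steel mesh skimmer lying on the counter, dish 110 mm diameter centred on the origin, handle 290 mm towards its -x, 20 mm high. Bystander.

How it is judged:
On the way, in this order (a step that is already met when the one before it is completed fails the run):
1. The lid is off the tub: it lies flat on the bare counter, right way up, let go and at rest (height (world z) of lid below 0.005 m and angle between lid's own z axis and vertical below 0.05 rad and contact force between each of the arm, the fingers and lid below 0.05 N and linear speed of lid below 0.02 m/s), for 0.2 s.
2. The gauge stands upright and let go on the marble slab, its middle within 35 mm of the slab's middle, and reads zero within 1.5 mm (horizontal distance between gauge and slab below 0.035 m and z of gauge in the frame of slab below 0.018 m and angle between gauge's own z axis and vertical below 0.04 rad and value of joint foot between -0.0015 and 0.0015 m and contact force between each of the arm, the fingers and gauge below 0.05 N and linear speed of gauge below 0.02 m/s), for 0.3 s.
At the end, for the whole second after the job is handed in: The gauge stands upright, let go and still, with both legs on the tub's floor astride the big stone (the stone flat on the tub's floor); its foot is within 30 mm of the stone's middle, and it reads the stone's 24 mm within 2 mm. The lid lies flat, right way up, on the bare counter, let go (all of step 1 and contact force between each of the arm, the fingers and gauge below 0.05 N and linear speed of gauge below 0.02 m/s and angle between gauge's own z axis and vertical below 0.04 rad and value of joint foot between 0.022 and 0.026 m and velocity of joint foot below 0.01 m/s and horizontal distance between foot_tip and stone below 0.03 m and z of each of gauge, stone in the frame of tub below 0.0065 m and angle between stone's own z axis and vertical below 0.03 rad and x of stone in the frame of tub between -0.096 and 0.096 m and y of stone in the frame of tub between -0.041 and 0.041 m); the robot touches nothing.
It fails at once if A bystander (teacup, bowl, bottle, small stone, lunch box, skimmer) is moved by more than 15 mm (distance of any of teacup, bowl, sauce_bottle, small_stone, lunch_box, skimmer from where it was at the start of the episode above 0.015 m).
It fails at once if The gauge presses on the big stone with more than 20 N (contact force between gauge and stone above 20 N).
It fails at once if The gauge or the lid is dropped: it moves faster than 0.35 m/s while the fingers do not touch it (a fall of more than about 6 mm) ((linear speed of gauge above 0.35 m/s and contact force between the fingers and gauge below 0.05 N) or (linear speed of lid above 0.35 m/s and contact force between the fingers and lid below 0.05 N)).
It also fails if it takes over 72 s, if anything falls off the work surface, if the arm or the gripper's body presses on something with over 40 N, if the wrist force passes 120 N, or if a joint passes its speed limit or range.

## Working session

There is one attempt and no reset: what is moved stays moved. The work goes in short steps, Python scripts to look and compute and a tool call to move; the robot and the scene stay as the last step left them, time stands still between calls to the robot, and variables do not carry over. Pictures are saved under pics/ and viewed, at most 10 in all, crops included, and the job is handed in when it is done.

Besides the shell and the picture viewer there is one more tool, called after ">>>" as name([rows], argument=value, ...), one row to a line, values as JSON. send_rows: Moves the arm, as the interface text tells. Shifts and turns lie within -1 to 1; 1 stands for 0.5 m of shift or 1.5 rad of turn. Its arguments: {"type":"object","properties":{"increments":{"type":"array","items":{"type":"object","properties":{"claw":{"type":"number"},"dx":{"type":"number"},"dy":{"type":"number"},"dz":{"type":"number"},"yaw":{"type":"number"}}}}},"required":["increments"]}

```bash
ls; mkdir -p pics
python3 - <<'E'
from plant import manip
import cv2,numpy as np,json
s=manip.state();print(s['tool_pos'],s['tool_rot'],s['gripper_width'],s['time'])
for n in("top","scene","wrist"):
    im=manip.grab_frame(n);cv2.imwrite(f"pics/{n}0.png",im[:,:,::-1])
    print(n,{k:np.round(v,4).tolist() for k,v in manip.camera_params(n).items()})
E
```

```text
pics
[ 0.19515699 -0.59305649  0.20907518] [-1.00989441e-03  9.87403786e-01  1.58217389e-01 -3.06071247e-05] 1.0031296838224406 0.0
top {'camera_matrix': [[480.9313, 0.0, 278.3502], [0.0, 480.9313, 206.0889], [0.0, 0.0, 1.0]], 'extrinsics': [[-0.0235, -0.9996, -0.018, 0.1382], [-0.9953, 0.0251, -0.0939, 0.6091], [0.0943, 0.0157, -0.9954, 1.6975], [0.0, 0.0, 0.0, 1.0]]}
scene {'camera_matrix': [[535.7355, 0.0, 276.7539], [0.0, 535.7355, 221.9019], [0.0, 0.0, 1.0]], 'extrinsics': [[-0.5603, 0.8283, 0.006, 0.249], [0.693, 0.4727, -0.5443, -0.4107], [-0.4537, -0.3009, -0.8388, 1.8379], [0.0, 0.0, 0.0, 1.0]]}
wrist {'camera_matrix': [[317.2464, 0.0, 279.6714], [0.0, 317.2464, 210.1789], [0.0, 0.0, 1.0]], 'tool_from_camera': [[0.0004, -0.9472, -0.3205, 0.0824], [1.0, 0.0006, -0.0004, 0.0001], [0.0006, -0.3205, 0.9472, -0.1632], [0.0, 0.0, 0.0, 1.0]]}
```

View pics/top0.png

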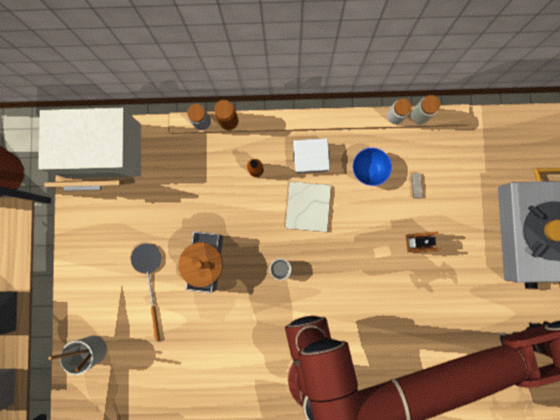

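View pics/scene0.png

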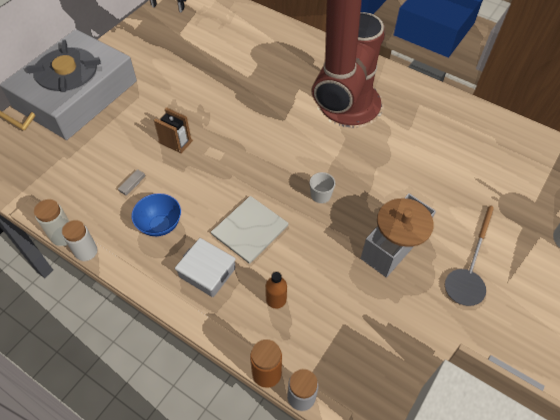

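The top view shows the tub with its lid at (203,263), knob near (203,265), the slab at (308,206) and the stand with the gauge at (423,241). The teacup is at (281,269), the skimmer at (147,258), and the counter is clear around (350,260). I'll zoom in next.

```bash
cat > h.py <<'E'
import numpy as np,cv2
from plant import manip
from scipy.spatial.transform import Rotation as R
def cam(n,s=None):
    p=manip.camera_params(n);K=np.array(p['camera_matrix'])
    if n!='wrist': return K,np.array(p['extrinsics'])
    s=s or manip.state();T=np.eye(4);q=s['tool_rot'];T[:3,:3]=R.from_quat(np.r_[q[1:],q[0]]).as_matrix();T[:3,3]=s['tool_pos']
    return K,np.linalg.inv(T@np.array(p['tool_from_camera']))
def pix(C,u,v,z):
    K,E=C;d=E[:3,:3].T@np.linalg.solve(K,[u,v,1.]);c=-E[:3,:3].T@E[:3,3]
    return c+d*(z-c[2])/d[2]
def proj(C,P):
    K,E=C;q=K@(E[:3,:3]@np.array(P).T+E[:3,3:]);return (q[:2]/q[2]).T
def crop(im,u,v,w=100,h=75,f=4): return cv2.resize(im[v-h//2:v-h//2+h,u-w//2:u-w//2+w],None,fx=f,fy=f,interpolation=cv2.INTER_CUBIC)
E
python3 - <<'E'
from h import *
t=cv2.imread('pics/top0.png');s=cv2.imread('pics/scene0.png')
m=np.vstack([np.hstack([crop(t,205,262),crop(t,423,241)]),np.hstack([crop(t,308,206),crop(s,174,132)])]);cv2.imwrite('pics/m1.png',m)
C=cam('top')
for n,u,v,z in[('lid',200,265,.12),('knob',203,266,.156),('slab',308,206,.015),('gauge',423,241,.098),('free',350,262,0),('cup',281,269,.06),('skim',147,258,0),('bottle',256,168,.14)]:print(n,pix(C,u,v,z).round(3))
E
```

```text
lid [0.411 0.391 0.12 ]
knob [0.408 0.375 0.156]
slab [0.611 0.016 0.015]
gauge [ 0.474 -0.368  0.098]
free [ 0.406 -0.13   0.   ]
cup [0.389 0.119 0.06 ]
skim [0.438 0.606 0.   ]
bottle [0.733 0.194 0.14 ]
```

View pics/m1.png

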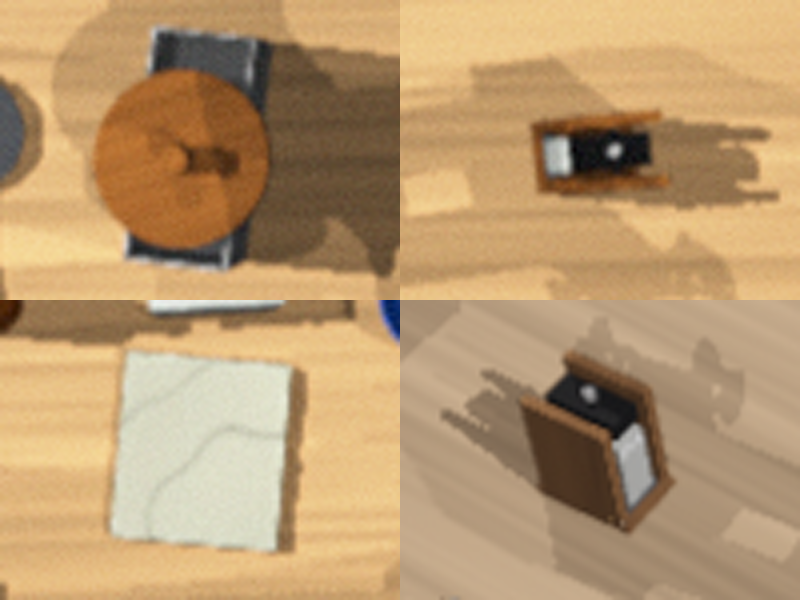

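The lid disc centre is near pixel (200.4,265). In the tub crop the rim corners are at (153,30), (268,40), (232,268) and (125,258). In the slab crop the corners are at (125,50), (294,68), (277,250) and (110,235). The gauge bar centre is about (425.5,241.5), with its long axis roughly along world y.

```bash
cat >> h.py <<'E'
def tgt(x,y,z,phi,s=None):
    "row (units) from current pose to world target, tool x heading phi (tool down)"
    s=s or manip.state();q=s['tool_rot'];M=R.from_quat(np.r_[q[1:],q[0]]).as_matrix()
    d=M.T@(np.array([x,y,z])-s['tool_pos'])/.5
    h=np.arctan2(M[1,0],M[0,0]);dy=-((phi-h+np.pi)%(2*np.pi)-np.pi)/1.5
    print('dx %.4f dy %.4f dz %.4f yaw %.4f'%(*d,dy),'| now',s['tool_pos'].round(4) if hasattr(s['tool_pos'],'round') else s['tool_pos'],'phi %.4f'%h)
E
python3 - <<'E'
from h import *
C=cam('top')
def quad(o,cs,z):
    P=np.array([pix(C,o[0]+a/4-.375,o[1]+b/4-.375,z)[:2] for a,b in cs]);print(P.mean(0).round(4),[(np.linalg.norm(d).round(3),np.degrees(np.arctan2(d[1],d[0])).round(1)) for d in np.roll(P,-1,0)-P])
quad((155,225),[(153,30),(268,40),(232,268),(125,258)],.11)
quad((258,169),[(125,50),(294,68),(277,250),(110,235)],.015)
print('lid',pix(C,155+182/4-.4,225+160/4-.4,.122).round(4))
print('stand boards',[pix(C,373+a/4-.4,204+b/4-.4,.108).round(3) for a,b in[(135,125),(258,112),(265,180),(142,190)]])
tgt(.45,-.2,.35,0.0);tgt(.475,-.37,.3,0.0)
E
```

```text
[0.4214 0.3816] [(np.float64(0.099), np.float64(-96.3)), (np.float64(0.194), np.float64(170.3)), (np.float64(0.091), np.float64(83.5)), (np.float64(0.194), np.float64(-7.4))]
[0.6106 0.0164] [(np.float64(0.154), np.float64(-97.6)), (np.float64(0.166), np.float64(172.8)), (np.float64(0.151), np.float64(83.5)), (np.float64(0.169), np.float64(-6.1))]
lid [0.4122 0.3903 0.122 ]
stand boards [array([ 0.496, -0.31 ,  0.108]), array([ 0.504, -0.414,  0.108]), array([ 0.447, -0.417,  0.108]), array([ 0.441, -0.313,  0.108])]
dx 0.7299 dy -0.5883 dz -0.2803 yaw 0.2118 | now [ 0.1952 -0.5932  0.2093] phi 0.3177
dx 0.6711 dy -0.2495 dz -0.1809 yaw 0.2118 | now [ 0.1952 -0.5932  0.2093] phi 0.3177
```

>>> send_rows([
  {"dx":0.2,"dy":-0.07,"dz":-0.18,"yaw":0.1,"claw":-1},
  {"dx":0.67,"dy":-0.25,"dz":-0.15,"yaw":0.21,"claw":-1},
  {"dx":0.67,"dy":-0.25,"dz":-0.15,"yaw":0.21,"claw":-1},
  {"dx":0.67,"dy":-0.25,"dz":-0.15,"yaw":0.21,"claw":-1},
  {"dx":0.67,"dy":-0.25,"dz":-0.15,"yaw":0.21,"claw":-1},
  {"dx":0.67,"dy":-0.25,"dz":-0.15,"yaw":0.21,"claw":-1},
  {"dx":0.67,"dy":-0.25,"dz":-0.15,"yaw":0.21,"claw":-1},
  {"dx":0.67,"dy":-0.25,"dz":-0.15,"yaw":0.21,"claw":-1},
  {"dx":0.67,"dy":-0.25,"dz":-0.15,"yaw":0.21,"claw":-1},
  {"dx":0.67,"dy":-0.25,"dz":-0.15,"yaw":0.21,"claw":-1},
])

```text
time: 1.4
tool_pos: [0.4735, -0.3712, 0.285]
tool_rot: [-0.0, 1.0, 0.0, -0.0]
contact_force: [0.3, -0.7, 1.0]
gripper_width: 1.0
grasp_force: 0.0
```

Run:
```python
from h import *
s=manip.state();im=manip.grab_frame('wrist')[:,:,::-1];C=cam('wrist',s);np.savez('c_stand.npz',K=C[0],E=C[1]);cv2.imwrite('pics/w_stand.png',im)
print(s['time']);tgt(.46,.1,.3,0,s);tgt(.412,.39,.27,0,s)
p=proj(C,[[.474,-.368,.106]])[0];print(p)
```

```text
1.4
dx -0.0262 dy -0.9424 dz -0.0297 yaw 0.0005 | now [ 0.4735 -0.3712  0.285 ] phi 0.0007
dx -0.1218 dy -1.5225 dz 0.0305 yaw 0.0005 | now [ 0.4735 -0.3712  0.285 ] phi 0.0007
[276.85460534 181.01651849]
```

View pics/w_stand.png

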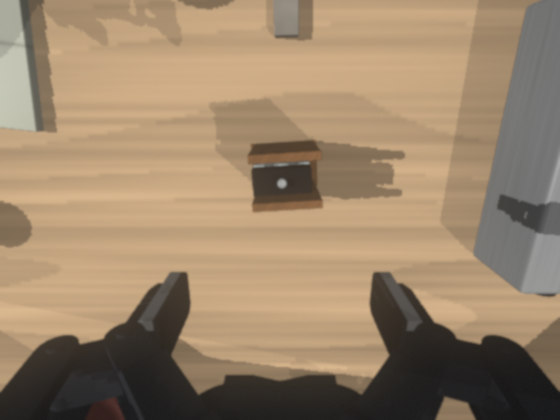

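The gauge's rod is at (282,183), with the bar running from about u=252 to 315. Next is the lid.

>>> send_rows([
  {"dx":-0.03,"dy":-0.94,"dz":-0.03,"claw":-1},
  {"dx":-0.03,"dy":-0.94,"dz":-0.03,"claw":-1},
  {"dx":-0.03,"dy":-0.94,"dz":-0.03,"claw":-1},
  {"dx":-0.03,"dy":-0.94,"dz":-0.03,"claw":-1},
  {"dx":-0.03,"dy":-0.94,"dz":-0.03,"claw":-1},
  {"dx":-0.03,"dy":-0.94,"dz":-0.03,"claw":-1},
  {"dx":-0.03,"dy":-0.94,"dz":-0.03,"claw":-1},
  {"dx":-0.03,"dy":-0.94,"dz":-0.03,"claw":-1},
])

```text
invalid input
```

>>> send_rows([
  {"dx":-0.1,"dy":-0.58,"dz":0.06,"claw":-1},
  {"dx":-0.1,"dy":-0.58,"dz":0.06,"claw":-1},
  {"dx":-0.1,"dy":-0.58,"dz":0.06,"claw":-1},
  {"dx":-0.1,"dy":-0.58,"dz":0.06,"claw":-1},
  {"dx":-0.1,"dy":-0.58,"dz":0.06,"claw":-1},
  {"dx":-0.1,"dy":-0.58,"dz":0.06,"claw":-1},
  {"dx":-0.1,"dy":-0.58,"dz":0.06,"claw":-1},
])

```text
invalid input
```

Run:
```python
from h import *
s=manip.state();im=manip.grab_frame('wrist')[:,:,::-1].copy();C=cam('wrist',s);cv2.imwrite('pics/w_lid.png',im)
hsv=cv2.cvtColor(im,cv2.COLOR_BGR2HSV)
print(s['time']);tgt(.412,.39,.126,0,s);print(proj(C,[[.412,.39,.122],[.412,.39,.156]]))
```

```text
1.45
dx -0.1217 dy -1.5224 dz 0.3185 yaw 0.0006 | now [ 0.4736 -0.3711  0.2851] phi 0.0009
[[-399.4466226   237.51723648]
 [-467.09734227  250.94505051]]
```

View pics/w_lid.png

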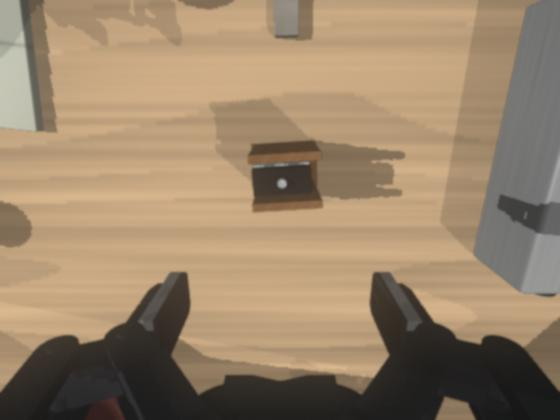

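Both moves were refused because every row needs all five keys, so this picture is the stand again, unchanged.

>>> send_rows([
  {"dx":-0.03,"dy":-0.94,"dz":-0.03,"yaw":0,"claw":-1},
  {"dx":-0.03,"dy":-0.94,"dz":-0.03,"yaw":0,"claw":-1},
  {"dx":-0.03,"dy":-0.94,"dz":-0.03,"yaw":0,"claw":-1},
  {"dx":-0.03,"dy":-0.94,"dz":-0.03,"yaw":0,"claw":-1},
  {"dx":-0.03,"dy":-0.94,"dz":-0.03,"yaw":0,"claw":-1},
  {"dx":-0.03,"dy":-0.94,"dz":-0.03,"yaw":0,"claw":-1},
  {"dx":-0.03,"dy":-0.94,"dz":-0.03,"yaw":0,"claw":-1},
  {"dx":-0.03,"dy":-0.94,"dz":-0.03,"yaw":0,"claw":-1},
])

```text
time: 2.5
tool_pos: [0.4577, 0.1019, 0.3008]
tool_rot: [-0.0, 1.0, 0.002, 0.0]
contact_force: [0.6, -0.0, -0.5]
gripper_width: 1.004
grasp_force: 0.0
```

>>> send_rows([
  {"dx":-0.1,"dy":-0.58,"dz":0.04,"yaw":0,"claw":-1},
  {"dx":-0.1,"dy":-0.58,"dz":0.04,"yaw":0,"claw":-1},
  {"dx":-0.1,"dy":-0.58,"dz":0.04,"yaw":0,"claw":-1},
  {"dx":-0.1,"dy":-0.58,"dz":0.04,"yaw":0,"claw":-1},
  {"dx":-0.1,"dy":-0.58,"dz":0.04,"yaw":0,"claw":-1},
  {"dx":-0.1,"dy":-0.58,"dz":0.04,"yaw":0,"claw":-1},
  {"dx":-0.1,"dy":-0.58,"dz":0.04,"yaw":0,"claw":-1},
])

```text
time: 3.38
tool_pos: [0.4076, 0.389, 0.2803]
tool_rot: [0.0, 1.0, 0.001, 0.0]
contact_force: [0.4, 0.2, -1.1]
gripper_width: 0.995
grasp_force: 0.0
```

Run:
```python
from h import *
s=manip.state();im=manip.grab_frame('wrist')[:,:,::-1].copy();C=cam('wrist',s);cv2.imwrite('pics/w_lid.png',im)
print(s['time']);tgt(.412,.39,.126,0,s);print(proj(C,[[.412,.39,.122],[.412,.39,.156]]))
```

```text
3.375
dx 0.0089 dy -0.0022 dz 0.3085 yaw 0.0016 | now [0.4076 0.389  0.2803] phi 0.0024
[[278.62811484 182.10434009]
 [278.51260147 190.69486118]]
```

View pics/w_lid.png

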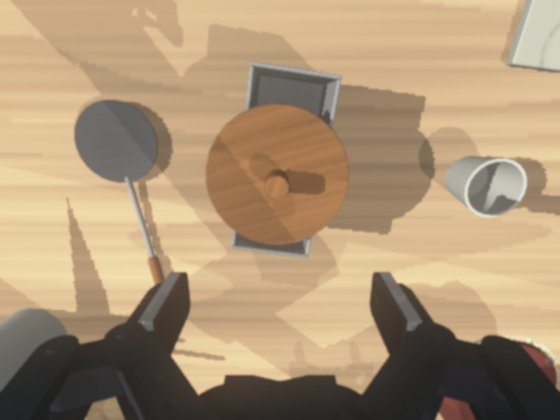

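The lid disc spans u 206–349 and v 103–245. The knob is around (277,185), the tub lies beneath it, and the skimmer and cup are clear.

Run:
```python
from h import *
from scipy.optimize import least_squares
s=manip.state();C=cam('wrist',s);a=np.linspace(0,6.28,90)
f=lambda p:(lambda q:np.r_[q.min(0),q.max(0)])(proj(C,np.c_[p[0]+.075*np.cos(a),p[1]+.075*np.sin(a),0*a+p[2]]))-[206,103,349,245]
r=least_squares(f,[.41,.39,.12]);print(r.x,r.fun)
print(pix(C,277,187,.156))
# tub rim corners
P=np.array([pix(C,u,v,.11)[:2] for u,v in[(251,63),(341,76),(308,256),(233,246)]]);print(P,P.mean(0));D=P-np.roll(P,-1,0);print(np.linalg.norm(D,axis=1),np.degrees(np.arctan2(D[:,1],D[:,0])))
tgt(r.x[0],r.x[1],.126,0,s)
```

```text
[0.4147447  0.39086988 0.1191329 ] [-0.42251942  0.40204763  0.42266499 -0.46484454]
[0.41577456 0.39108833 0.156     ]
[[0.52643739 0.41633942]
 [0.51507547 0.32922228]
 [0.3209553  0.35535856]
 [0.33358921 0.442342  ]] [0.42401434 0.38581556]
[0.08785494 0.19587175 0.08789615 0.1945933 ] [ 82.56935596  -7.66817408 -98.26413602 172.32086806]
dx 0.0138 dy -0.0046 dz 0.3089 yaw 0.0010 | now [0.4078 0.3886 0.2804] phi 0.0015
```

>>> send_rows([
  {"dx":0.014,"dy":-0.005,"dz":0.15,"yaw":0,"claw":-1},
  {"dx":0.014,"dy":-0.005,"dz":0.25,"yaw":0,"claw":-1},
  {"dx":0.014,"dy":-0.005,"dz":0.302,"yaw":0,"claw":-1},
  {"dx":0.014,"dy":-0.005,"dz":0.302,"yaw":0,"claw":-1},
  {"dx":0.014,"dy":-0.005,"dz":0.302,"yaw":0,"claw":1},
  {"dx":0.014,"dy":-0.005,"dz":0.302,"yaw":0,"claw":1},
  {"dx":0.014,"dy":-0.005,"dz":0.302,"yaw":0,"claw":1},
  {"dx":0.014,"dy":-0.005,"dz":0.302,"yaw":0,"claw":1},
  {"dx":0.014,"dy":-0.005,"dz":0.302,"yaw":0,"claw":1},
  {"dx":0.014,"dy":-0.005,"dz":0.302,"yaw":0,"claw":1},
  {"dx":0.014,"dy":-0.005,"dz":0.302,"yaw":0,"claw":1},
  {"dx":0.014,"dy":-0.005,"dz":0.302,"yaw":0,"claw":1},
])

```text
time: 4.92
tool_pos: [0.415, 0.3924, 0.1311]
tool_rot: [-0.0, 1.0, 0.001, 0.001]
contact_force: [-1.1, -1.9, 6.0]
gripper_width: 0.23
grasp_force: 58.5
```

>>> send_rows([
  {"dx":0,"dy":0,"dz":-0.06,"yaw":0,"claw":1},
  {"dx":0,"dy":0,"dz":-0.12,"yaw":0,"claw":1},
  {"dx":0.1,"dy":0.01,"dz":-0.12,"yaw":0,"claw":1},
  {"dx":0.2,"dy":0.02,"dz":-0.12,"yaw":0,"claw":1},
  {"dx":0.3,"dy":0.03,"dz":-0.12,"yaw":0,"claw":1},
  {"dx":0.4,"dy":0.04,"dz":-0.12,"yaw":0,"claw":1},
  {"dx":0.42,"dy":0.04,"dz":-0.08,"yaw":0,"claw":1},
  {"dx":0.42,"dy":0.04,"dz":0.02,"yaw":0,"claw":1},
  {"dx":0.42,"dy":0.04,"dz":0.1,"yaw":0,"claw":1},
  {"dx":0.42,"dy":0.04,"dz":0.16,"yaw":0,"claw":1},
  {"dx":0.42,"dy":0.04,"dz":0.2,"yaw":0,"claw":1},
  {"dx":0.42,"dy":0.04,"dz":0.21,"yaw":0,"claw":1},
  {"dx":0.42,"dy":0.04,"dz":0.215,"yaw":0,"claw":1},
  {"dx":0.42,"dy":0.04,"dz":0.215,"yaw":0,"claw":1},
])

```text
time: 6.68
tool_pos: [0.6253, 0.3732, 0.0235]
tool_rot: [-0.001, 1.0, 0.001, 0.001]
contact_force: [-0.3, -0.8, -1.9]
gripper_width: 0.23
grasp_force: 58.9
```

Run:
```python
from h import *
s=manip.state();print(s['contact_force'],s['grasp_force'])
a=crop(cv2.cvtColor(manip.grab_frame('top'),cv2.COLOR_RGB2BGR),203,225,100,150,4);b=crop(manip.grab_frame('scene')[:,:,::-1],420,245,100,150,4)
cv2.imwrite('pics/m2.png',np.hstack([a,b]))
```

```text
[-0.33291891 -0.77512662 -1.852404  ] 58.89862596988678
```

View pics/m2.png

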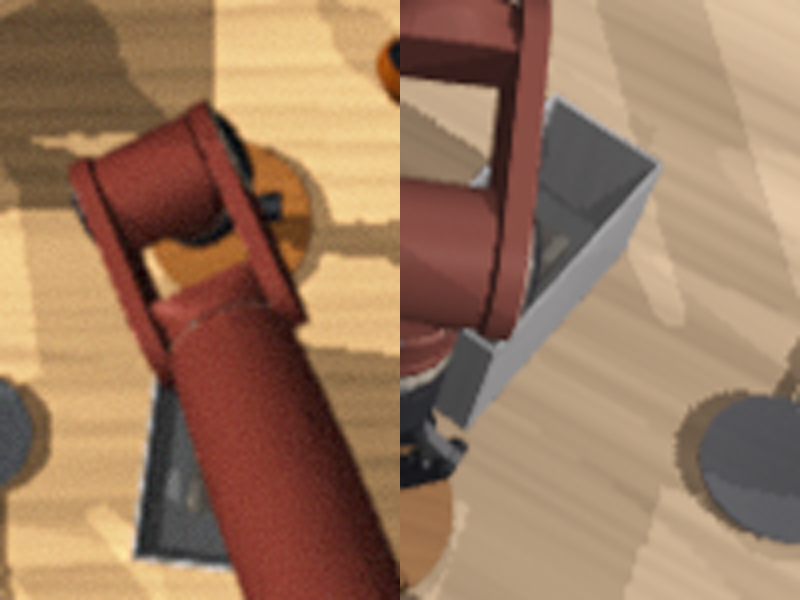

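The arm hides much of the view, but the lid is on the gripper just above bare counter next to the tub, and the −1.9 N reading shows it still hangs. I'll lower it slowly.

>>> send_rows([
  {"dx":0,"dy":0,"dz":0.003,"yaw":0,"claw":1},
  {"dx":0,"dy":0,"dz":0.005,"yaw":0,"claw":1},
  {"dx":0,"dy":0,"dz":0.006,"yaw":0,"claw":1},
  {"dx":0,"dy":0,"dz":0.006,"yaw":0,"claw":1},
])

```text
time: 7.28
tool_pos: [0.6251, 0.3731, 0.0211]
tool_rot: [-0.0, 1.0, 0.001, 0.001]
contact_force: [-2.9, -1.5, 6.0]
gripper_width: 0.228
grasp_force: 60.1
```

>>> send_rows([
  {"dx":0,"dy":0,"dz":0.006,"yaw":0,"claw":-1},
  {"dx":0,"dy":0,"dz":0.006,"yaw":0,"claw":-1},
  {"dx":0,"dy":0,"dz":0.006,"yaw":0,"claw":-1},
  {"dx":0,"dy":0,"dz":0.006,"yaw":0,"claw":-1},
  {"dx":0,"dy":0,"dz":0.006,"yaw":0,"claw":-1},
  {"dx":0,"dy":0,"dz":-0.1,"yaw":0,"claw":-1},
  {"dx":0,"dy":0,"dz":-0.2,"yaw":0,"claw":-1},
  {"dx":-0.2,"dy":-0.02,"dz":-0.4,"yaw":0,"claw":-1},
  {"dx":-0.4,"dy":-0.02,"dz":-0.5,"yaw":0,"claw":-1},
  {"dx":-0.4,"dy":-0.02,"dz":-0.5,"yaw":0,"claw":-1},
  {"dx":-0.4,"dy":-0.02,"dz":-0.5,"yaw":0,"claw":-1},
  {"dx":-0.4,"dy":-0.02,"dz":-0.5,"yaw":0,"claw":-1},
  {"dx":-0.4,"dy":-0.02,"dz":-0.5,"yaw":0,"claw":-1},
])

```text
time: 8.9
tool_pos: [0.4244, 0.382, 0.2686]
tool_rot: [0.0, 1.0, 0.001, 0.0]
contact_force: [0.1, 0.6, -0.5]
gripper_width: 1.002
grasp_force: 0.0
```

Run:
```python
from h import *
s=manip.state();im=manip.grab_frame('wrist')[:,:,::-1].copy();C=cam('wrist',s);cv2.imwrite('pics/w_tub_raw.png',im);np.savez('c_tub.npz',K=C[0],E=C[1])
cv2.imwrite('pics/w_tub.png',cv2.resize(im[0:300,150:430],None,fx=2,fy=2,interpolation=cv2.INTER_CUBIC))
print(s['time']);tgt(.5,0,.3,0,s);tgt(.474,-.37,.25,0,s)
```

```text
8.9
dx 0.1489 dy 0.7645 dz -0.0627 yaw 0.0020 | now [0.4244 0.382  0.2686] phi 0.0030
dx 0.0946 dy 1.5043 dz 0.0373 yaw 0.0020 | now [0.4244 0.382  0.2686] phi 0.0030
```

View pics/w_tub.png

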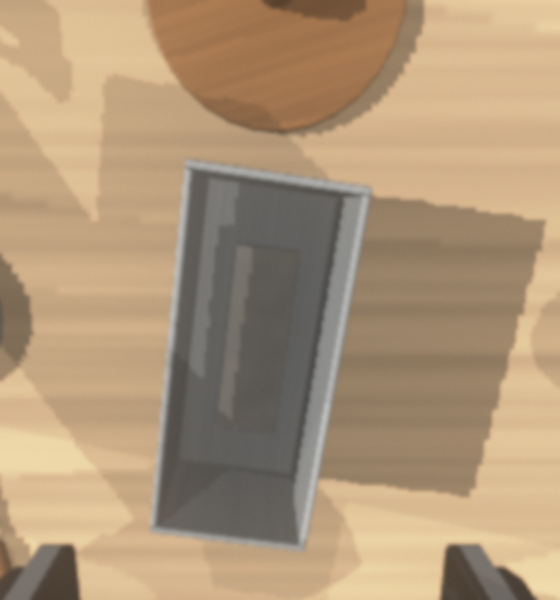

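The lid lies flat ahead of the tub. In this 2× crop the stone's top corners are at (236,243), (300,251), (277,433) and (218,417). The rim's outer corners are at (186,160), (369,188), (304,548) and (153,529).

Run:
```python
from h import *
from scipy.optimize import least_squares
d=np.load('c_tub.npz');C=(d['K'],d['E'])
def fit(cs,z,L,W,x0):
    m=np.array(cs)/2.+[150,0]-.25
    def f(p):
        c,s=np.cos(p[2]),np.sin(p[2]);q=np.array([[L/2,W/2],[L/2,-W/2],[-L/2,-W/2],[-L/2,W/2]])@np.array([[c,s],[-s,c]])+p[:2]
        return (proj(C,np.c_[q,np.full(4,z)])-m).ravel()
    r=least_squares(f,x0,x_scale=.01);print(r.x.round(4),np.degrees(r.x[2]).round(1),r.fun.round(1));return r.x
t=fit([(186,160),(369,188),(304,548),(153,529)],.11,.2,.09,[.424,.386,-.13])
st=fit([(236,243),(300,251),(277,433),(218,417)],.028,.12,.04,[.424,.386,-.13])
c,s=np.cos(t[2]),np.sin(t[2]);print(np.array([[c,s],[-s,c]])@(st[:2]-t[:2]))
```

```text
[ 0.4234  0.3866 -0.1323] -7.6 [-1.  -1.2  1.7 -1.4  0.9  2.1 -1.6  2.1]
[ 0.4249  0.3838 -0.1186] -6.8 [ 0.3 -1.2  0.6 -1.1 -0.5 -0.9 -0.5  3.7]
[ 0.00192469 -0.00263877]
```

Run:
```python
from h import *
d=np.load('c_stand.npz');C=(d['K'],d['E']);T=cam('top')
print('rod',pix(C,282,183,.114),pix(T,373+214/4-.4,204+150/4-.4,.114))
print('bar',[pix(C,u,v,.106).round(4) for u,v in[(252,170),(313,165),(317,195),(253,199)]])
print('boards',[pix(C,u,v,.108).round(4) for u,v in[(248,157),(320,151),(322,200),(253,204)]])
tgt(.48,0.03,.29,.08)
```

```text
rod [ 0.47372909 -0.37363643  0.114     ] [ 0.47310489 -0.37366539  0.114     ]
bar [array([ 0.4863, -0.3409,  0.106 ]), array([ 0.4919, -0.4073,  0.106 ]), array([ 0.458, -0.413,  0.106]), array([ 0.4532, -0.3411,  0.106 ])]
boards [array([ 0.5008, -0.3371,  0.108 ]), array([ 0.5073, -0.414 ,  0.108 ]), array([ 0.4528, -0.4185,  0.108 ]), array([ 0.448 , -0.3411,  0.108 ])]
dx 0.1092 dy 0.7037 dz -0.0443 yaw -0.0518 | now [0.4246 0.3817 0.2675] phi 0.0023
```

>>> send_rows([
  {"dx":0.1,"dy":0.7,"dz":-0.06,"yaw":0,"claw":-1},
  {"dx":0.1,"dy":0.7,"dz":-0.06,"yaw":0,"claw":-1},
  {"dx":0.1,"dy":0.7,"dz":-0.06,"yaw":0,"claw":-1},
  {"dx":0.1,"dy":0.7,"dz":-0.06,"yaw":0,"claw":-1},
  {"dx":0.1,"dy":0.7,"dz":-0.06,"yaw":0,"claw":-1},
  {"dx":0.1,"dy":0.7,"dz":-0.06,"yaw":0,"claw":-1},
])

```text
time: 9.7
tool_pos: [0.4756, 0.0289, 0.2971]
tool_rot: [0.0, 1.0, -0.0, -0.002]
contact_force: [0.5, -0.1, 0.7]
gripper_width: 0.999
grasp_force: 0.0
```

Run:
```python
from h import *
tgt(.475,-.375,.20,.08)
```

```text
dx -0.0001 dy 0.8078 dz 0.1943 yaw -0.0538 | now [0.4756 0.0289 0.2971] phi -0.0006
```

>>> send_rows([
  {"dx":-0.003,"dy":0.806,"dz":0.1,"yaw":-0.05,"claw":-1},
  {"dx":-0.003,"dy":0.806,"dz":0.1,"yaw":-0.05,"claw":-1},
  {"dx":-0.003,"dy":0.806,"dz":0.1,"yaw":-0.05,"claw":-1},
  {"dx":-0.003,"dy":0.806,"dz":0.1,"yaw":-0.05,"claw":-1},
  {"dx":-0.003,"dy":0.806,"dz":0.15,"yaw":-0.05,"claw":-1},
  {"dx":-0.003,"dy":0.806,"dz":0.2,"yaw":-0.05,"claw":-1},
  {"dx":-0.003,"dy":0.806,"dz":0.2,"yaw":-0.05,"claw":-1},
  {"dx":-0.003,"dy":0.806,"dz":0.2,"yaw":-0.05,"claw":-1},
  {"dx":-0.003,"dy":0.806,"dz":0.2,"yaw":-0.05,"claw":-1},
])

```text
time: 10.82
tool_pos: [0.4746, -0.3708, 0.1975]
tool_rot: [-0.001, 0.999, 0.038, -0.001]
contact_force: [0.1, 0.2, 0.7]
gripper_width: 1.002
grasp_force: 0.0
```

Run:
```python
from h import *
s=manip.state();im=manip.grab_frame('wrist')[:,:,::-1].copy();C=cam('wrist',s);np.savez('c_s2.npz',K=C[0],E=C[1])
cv2.imwrite('pics/w_s2.png',cv2.resize(im[110:310,180:380],None,fx=3,fy=3,interpolation=cv2.INTER_CUBIC));cv2.imwrite('pics/w_s2raw.png',im)
tgt(.474,-.374,.066,.075,s)
```

```text
dx -0.0013 dy 0.0068 dz 0.2630 yaw 0.0012 | now [ 0.4746 -0.3708  0.1975] phi 0.0768
```

View pics/w_s2.png

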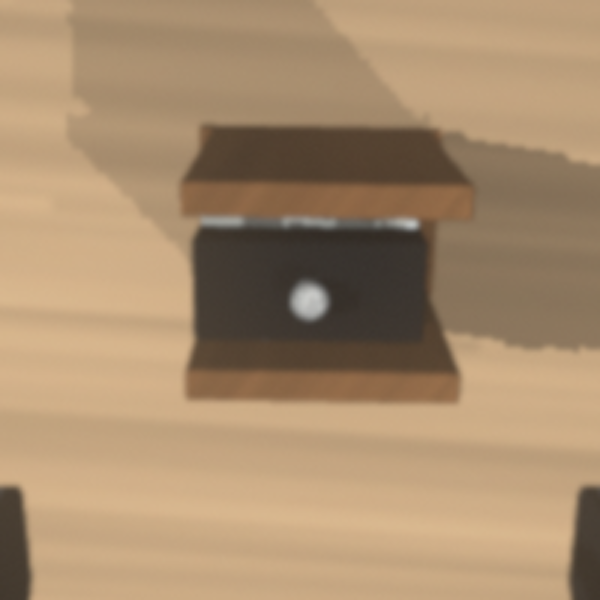

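The stand is well aligned in the image. The rod is at crop (309,301), and the bar spans u 195–427.

Run:
```python
from h import *
d=np.load('c_s2.npz');C=(d['K'],d['E']);g=lambda u,v:(180+u/3-.33,110+v/3-.33)
r=pix(C,*g(309,301),.114);print(r)
for u in(195,427):print(pix(C,*g(u,295),.106))
b=[pix(C,*g(*p),.108) for p in[(181,218),(472,218),(458,401),(187,401)]];print(np.round(b,4),np.mean(b,0))
tgt(r[0],r[1],.066,.077)
```

```text
[ 0.47374625 -0.3731927   0.114     ]
[ 0.47031534 -0.34126684  0.106     ]
[ 0.4754176  -0.40646627  0.106     ]
[[ 0.4928 -0.3367  0.108 ]
 [ 0.499  -0.4157  0.108 ]
 [ 0.4445 -0.419   0.108 ]
 [ 0.4383 -0.3405  0.108 ]] [ 0.46864928 -0.37797965  0.108     ]
dx -0.0030 dy 0.0053 dz 0.2652 yaw 0.0005 | now [ 0.4751 -0.3705  0.1986] phi 0.0778
```

>>> send_rows([
  {"dx":-0.003,"dy":0.006,"dz":0.05,"yaw":0,"claw":-1},
  {"dx":-0.003,"dy":0.006,"dz":0.1,"yaw":0,"claw":-1},
  {"dx":-0.003,"dy":0.006,"dz":0.15,"yaw":0,"claw":-1},
  {"dx":-0.003,"dy":0.006,"dz":0.2,"yaw":0,"claw":-1},
  {"dx":-0.003,"dy":0.006,"dz":0.23,"yaw":0,"claw":-1},
  {"dx":-0.003,"dy":0.006,"dz":0.265,"yaw":0,"claw":-1},
  {"dx":-0.003,"dy":0.006,"dz":0.265,"yaw":0,"claw":-1},
  {"dx":-0.003,"dy":0.006,"dz":0.265,"yaw":0,"claw":-1},
])

```text
time: 11.88
tool_pos: [0.4742, -0.3743, 0.0672]
tool_rot: [0.0, 0.999, 0.039, 0.0]
contact_force: [-0.5, -0.7, 0.3]
gripper_width: 1.002
grasp_force: 0.0
```

No contact on the way down. I'll close and lift a little.

>>> send_rows([
  {"dx":0,"dy":0,"dz":0,"yaw":0,"claw":1},
  {"dx":0,"dy":0,"dz":0,"yaw":0,"claw":1},
  {"dx":0,"dy":0,"dz":0,"yaw":0,"claw":1},
  {"dx":0,"dy":0,"dz":0,"yaw":0,"claw":1},
  {"dx":0,"dy":0,"dz":0,"yaw":0,"claw":1},
  {"dx":0,"dy":0,"dz":-0.02,"yaw":0,"claw":1},
  {"dx":0,"dy":0,"dz":-0.04,"yaw":0,"claw":1},
  {"dx":0,"dy":0,"dz":-0.06,"yaw":0,"claw":1},
  {"dx":0,"dy":0,"dz":-0.06,"yaw":0,"claw":1},
])

```text
time: 13.0
tool_pos: [0.4741, -0.3744, 0.0974]
tool_rot: [0.001, 0.999, 0.039, 0.001]
contact_force: [0.3, 0.1, -4.4]
gripper_width: 0.749
grasp_force: 67.7
```

>>> send_rows([
  {"dx":0,"dy":0,"dz":-0.1,"yaw":0,"claw":1},
  {"dx":0,"dy":0,"dz":-0.2,"yaw":0,"claw":1},
  {"dx":0,"dy":0,"dz":-0.25,"yaw":0,"claw":1},
  {"dx":0.03,"dy":-0.08,"dz":-0.25,"yaw":0,"claw":1},
  {"dx":0.075,"dy":-0.18,"dz":-0.25,"yaw":0,"claw":1},
  {"dx":0.12,"dy":-0.28,"dz":-0.25,"yaw":0.05,"claw":1},
  {"dx":0.165,"dy":-0.38,"dz":-0.25,"yaw":0.1,"claw":1},
  {"dx":0.21,"dy":-0.48,"dz":-0.25,"yaw":0.136,"claw":1},
  {"dx":0.255,"dy":-0.58,"dz":-0.25,"yaw":0.136,"claw":1},
  {"dx":0.3,"dy":-0.68,"dz":-0.25,"yaw":0.136,"claw":1},
  {"dx":0.32,"dy":-0.73,"dz":-0.25,"yaw":0.136,"claw":1},
  {"dx":0.333,"dy":-0.758,"dz":-0.2,"yaw":0.136,"claw":1},
  {"dx":0.333,"dy":-0.758,"dz":-0.12,"yaw":0.136,"claw":1},
  {"dx":0.333,"dy":-0.758,"dz":-0.04,"yaw":0.136,"claw":1},
  {"dx":0.333,"dy":-0.758,"dz":0,"yaw":0.136,"claw":1},
  {"dx":0.333,"dy":-0.758,"dz":0,"yaw":0.136,"claw":1},
])

```text
time: 15.0
tool_pos: [0.6087, 0.017, 0.0942]
tool_rot: [-0.0, 0.998, -0.063, -0.002]
contact_force: [-0.3, -0.3, -4.8]
gripper_width: 0.75
grasp_force: 70.9
```

Run:
```python
from h import *
s=manip.state();print(s['contact_force'],s['grasp_force'])
tgt(.6106,.0164,.0765,-.127,s)
```

```text
[-0.32612559 -0.33359882 -4.80359297] 70.90881586074829
dx 0.0041 dy 0.0007 dz 0.0354 yaw 0.0004 | now [0.6087 0.017  0.0942] phi -0.1264
```

>>> send_rows([
  {"dx":0.004,"dy":0,"dz":0.015,"yaw":0,"claw":1},
  {"dx":0.004,"dy":0,"dz":0.028,"yaw":0,"claw":1},
  {"dx":0.004,"dy":0,"dz":0.035,"yaw":0,"claw":1},
  {"dx":0.004,"dy":0,"dz":0.037,"yaw":0,"claw":1},
  {"dx":0.004,"dy":0,"dz":0.038,"yaw":0,"claw":1},
  {"dx":0.004,"dy":0,"dz":0.038,"yaw":0,"claw":1},
])

```text
time: 15.75
tool_pos: [0.6126, 0.0166, 0.0778]
tool_rot: [0.0, 0.998, -0.063, 0.001]
contact_force: [1.1, -0.0, -3.6]
gripper_width: 0.751
grasp_force: 71.1
```

>>> send_rows([
  {"dx":0,"dy":0,"dz":0.002,"yaw":0,"claw":1},
  {"dx":0,"dy":0,"dz":0.004,"yaw":0,"claw":1},
  {"dx":0,"dy":0,"dz":0.005,"yaw":0,"claw":1},
  {"dx":0,"dy":0,"dz":0.005,"yaw":0,"claw":1},
])

```text
time: 16.25
tool_pos: [0.6126, 0.0166, 0.0752]
tool_rot: [0.0, 0.998, -0.063, 0.0]
contact_force: [0.9, -0.9, -2.0]
gripper_width: 0.755
grasp_force: 71.4
```

>>> send_rows([
  {"dx":0,"dy":0,"dz":0.001,"yaw":0,"claw":1},
  {"dx":0,"dy":0,"dz":0.002,"yaw":0,"claw":1},
  {"dx":0,"dy":0,"dz":0.003,"yaw":0,"claw":1},
  {"dx":0,"dy":0,"dz":0.003,"yaw":0,"claw":1},
])

```text
time: 16.75
tool_pos: [0.6131, 0.0166, 0.075]
tool_rot: [0.0, 0.998, -0.063, 0.001]
contact_force: [-0.2, 0.5, 5.4]
gripper_width: 0.753
grasp_force: 72.4
```

>>> send_rows([
  {"dx":0,"dy":0,"dz":0.001,"yaw":0,"claw":-1},
  {"dx":0,"dy":0,"dz":0.001,"yaw":0,"claw":-1},
  {"dx":0,"dy":0,"dz":0.001,"yaw":0,"claw":-1},
  {"dx":0,"dy":0,"dz":0.001,"yaw":0,"claw":-1},
  {"dx":0,"dy":0,"dz":0.001,"yaw":0,"claw":-1},
  {"dx":0,"dy":0,"dz":0.001,"yaw":0,"claw":-1},
  {"dx":0,"dy":0,"dz":-0.05,"yaw":0,"claw":-1},
  {"dx":0,"dy":0,"dz":-0.1,"yaw":0,"claw":-1},
  {"dx":0,"dy":0,"dz":-0.16,"yaw":0,"claw":-1},
  {"dx":0,"dy":0,"dz":-0.2,"yaw":0,"claw":-1},
  {"dx":0,"dy":0,"dz":-0.2,"yaw":-0.5,"claw":-1},
  {"dx":0,"dy":0,"dz":-0.2,"yaw":-0.9,"claw":-1},
  {"dx":0,"dy":0,"dz":-0.2,"yaw":-0.9,"claw":-1},
  {"dx":0,"dy":0,"dz":-0.2,"yaw":-0.9,"claw":-1},
  {"dx":0,"dy":0,"dz":-0.2,"yaw":-0.9,"claw":-1},
  {"dx":0,"dy":0,"dz":-0.2,"yaw":-0.9,"claw":-1},
  {"dx":0,"dy":0,"dz":-0.2,"yaw":-0.9,"claw":-1},
  {"dx":0,"dy":0,"dz":-0.2,"yaw":-0.9,"claw":-1},
])

```text
time: 19.0
tool_pos: [0.612, 0.0167, 0.173]
tool_rot: [-0.0, 0.818, 0.575, -0.0]
contact_force: [0.2, 1.2, -0.1]
gripper_width: 1.0
grasp_force: 0.0
```

Run:
```python
from h import *
s=manip.state();print(s['time'])
tgt(.6129,.0166,.17,1.444,s)
im=manip.grab_frame('wrist')[:,:,::-1].copy();C=cam('wrist',s);np.savez('c_sl.npz',K=C[0],E=C[1]);cv2.imwrite('pics/w_sl.png',im)
# dark bar -> numeric check
y,x=np.mgrid[100:300,180:380];g=im[100:300,180:380].max(2)
n,l,st,ce=cv2.connectedComponentsWithStats((g<75).astype(np.uint8))
for i in range(1,n):
    if st[i,4]>300: print(st[i],ce[i]+[180,100],pix(C,*(ce[i]+[180,100]),.113))
b=im[100:300,180:380].min(2)
print('proj bar top centre',proj(C,[[.613,.0166,.113],[.613,.0166,.121]]))
```

```text
19.0
dx 0.0005 dy 0.0018 dz 0.0059 yaw -0.1455 | now [0.612  0.0167 0.173 ] phi 1.2258
[  73   69   53   88 2877] [279.67153285 211.81543274] [0.61382926 0.02205636 0.113     ]
proj bar top centre [[281.08961523 218.64940134]
 [281.12702463 222.46037871]]
```

>>> send_rows([
  {"dx":0,"dy":0.002,"dz":0,"yaw":-0.1,"claw":-1},
  {"dx":0,"dy":0.002,"dz":0,"yaw":-0.145,"claw":-1},
  {"dx":0,"dy":0.002,"dz":0.02,"yaw":-0.145,"claw":-1},
  {"dx":0,"dy":0.002,"dz":0.07,"yaw":-0.145,"claw":-1},
  {"dx":0,"dy":0.002,"dz":0.12,"yaw":-0.145,"claw":-1},
  {"dx":0,"dy":0.002,"dz":0.16,"yaw":-0.145,"claw":-1},
  {"dx":0,"dy":0.002,"dz":0.178,"yaw":-0.145,"claw":-1},
  {"dx":0,"dy":0.002,"dz":0.178,"yaw":-0.145,"claw":-1},
  {"dx":0,"dy":0.002,"dz":0.178,"yaw":-0.145,"claw":-1},
])

```text
time: 20.18
tool_pos: [0.614, 0.0163, 0.0855]
tool_rot: [0.001, 0.751, 0.66, 0.001]
contact_force: [-0.8, -0.0, 0.3]
gripper_width: 1.001
grasp_force: 0.0
```

Run:
```python
from h import *
s=manip.state();print(s['contact_force']);tgt(.6129,.0166,.084,1.444,s)
```

```text
[-0.8456519  -0.00343866  0.25347005]
dx 0.0004 dy -0.0023 dz 0.0029 yaw -0.0019 | now [0.614  0.0163 0.0855] phi 1.4412
```

>>> send_rows([
  {"dx":0,"dy":0,"dz":0,"yaw":0,"claw":1},
  {"dx":0,"dy":0,"dz":0,"yaw":0,"claw":1},
  {"dx":0,"dy":0,"dz":0,"yaw":0,"claw":1},
  {"dx":0,"dy":0,"dz":0,"yaw":0,"claw":1},
  {"dx":0,"dy":0,"dz":0,"yaw":0,"claw":1},
  {"dx":0,"dy":0,"dz":0,"yaw":0,"claw":1},
  {"dx":0,"dy":0,"dz":-0.02,"yaw":0,"claw":1},
  {"dx":0,"dy":0,"dz":-0.06,"yaw":0,"claw":1},
  {"dx":0,"dy":0,"dz":-0.16,"yaw":0,"claw":1},
  {"dx":0,"dy":0,"dz":-0.26,"yaw":0,"claw":1},
  {"dx":0,"dy":0,"dz":-0.3,"yaw":0,"claw":1},
  {"dx":0,"dy":0,"dz":-0.3,"yaw":0,"claw":1},
])

```text
time: 21.68
tool_pos: [0.6138, 0.0163, 0.2357]
tool_rot: [0.001, 0.751, 0.66, 0.001]
contact_force: [0.2, -0.6, -5.7]
gripper_width: 0.328
grasp_force: 60.5
```

Run:
```python
from h import *
s=manip.state();tgt(.4251,.3849,.235,1.444,s)
```

```text
dx 0.6824 dy -0.4695 dz 0.0002 yaw -0.0018 | now [0.6138 0.0163 0.2357] phi 1.4413
```

>>> send_rows([
  {"dx":0.06,"dy":-0.04,"dz":0,"yaw":0,"claw":1},
  {"dx":0.14,"dy":-0.1,"dz":0,"yaw":0,"claw":1},
  {"dx":0.23,"dy":-0.16,"dz":0,"yaw":0,"claw":1},
  {"dx":0.32,"dy":-0.22,"dz":0,"yaw":0,"claw":1},
  {"dx":0.41,"dy":-0.28,"dz":0,"yaw":0,"claw":1},
  {"dx":0.5,"dy":-0.34,"dz":0,"yaw":0,"claw":1},
  {"dx":0.58,"dy":-0.4,"dz":0,"yaw":0,"claw":1},
  {"dx":0.64,"dy":-0.44,"dz":0,"yaw":0,"claw":1},
  {"dx":0.682,"dy":-0.469,"dz":0,"yaw":-0.002,"claw":1},
  {"dx":0.682,"dy":-0.469,"dz":0,"yaw":-0.002,"claw":1},
  {"dx":0.682,"dy":-0.469,"dz":0,"yaw":-0.002,"claw":1},
])

```text
time: 23.05
tool_pos: [0.4239, 0.3838, 0.2316]
tool_rot: [0.0, 0.75, 0.661, -0.002]
contact_force: [0.2, -0.5, -5.0]
gripper_width: 0.325
grasp_force: 60.7
```

Run:
```python
from h import *
s=manip.state();print(s['grasp_force'],s['contact_force']);tgt(.4251,.3849,.165,1.444,s)
im=manip.grab_frame('wrist')[:,:,::-1].copy();C=cam('wrist',s);np.savez('c_h.npz',K=C[0],E=C[1]);cv2.imwrite('pics/w_h.png',im)
t=manip.grab_frame('top')[:,:,::-1];sc=manip.grab_frame('scene')[:,:,::-1]
cv2.imwrite('pics/m3.png',np.hstack([cv2.resize(im[60:360,130:430],None,fx=1.67,fy=1.67,interpolation=cv2.INTER_CUBIC),crop(sc,400,240,100,167,3)]))
```

```text
60.678699016571045 [ 0.18936201 -0.48498831 -4.96117678]
dx 0.0030 dy 0.0025 dz 0.1332 yaw 0.0002 | now [0.4239 0.3838 0.2316] phi 1.4444
```

>>> send_rows([
  {"dx":0.003,"dy":0.002,"dz":0.04,"yaw":0,"claw":1},
  {"dx":0.003,"dy":0.002,"dz":0.08,"yaw":0,"claw":1},
  {"dx":0.003,"dy":0.002,"dz":0.08,"yaw":0,"claw":1},
])

```text
time: 23.58
tool_pos: [0.424, 0.3846, 0.19]
tool_rot: [-0.0, 0.75, 0.661, -0.004]
contact_force: [-0.8, 0.2, -5.4]
gripper_width: 0.328
grasp_force: 60.6
```

Run:
```python
from h import *
s=manip.state();tgt(.4251,.3849,.165,1.444,s)
im=manip.grab_frame('wrist')[:,:,::-1].copy();C=cam('wrist',s);np.savez('c_h.npz',K=C[0],E=C[1]);cv2.imwrite('pics/w_h.png',im)
sc=manip.grab_frame('scene')[:,:,::-1]
cv2.imwrite('pics/m3.png',np.hstack([cv2.resize(im[60:360,130:430],(500,500),interpolation=cv2.INTER_CUBIC),cv2.resize(sc[155:322,350:450],(299,500),interpolation=cv2.INTER_CUBIC)]))
c,q=np.cos(-.13),np.sin(-.13)
P=[[.4234+a*c-b*q,.3866+a*q+b*c,.11] for a in(.1,-.1) for b in(.045,-.045)]
print(((proj(C,P)-[130,60])*5/3).round())
```

```text
dx 0.0011 dy 0.0024 dz 0.0499 yaw 0.0000 | now [0.424  0.3846 0.19  ] phi 1.4440
[[468. 154.]
 [444. 331.]
 [ 30. 152.]
 [ 53. 329.]]
```

View pics/m3.png

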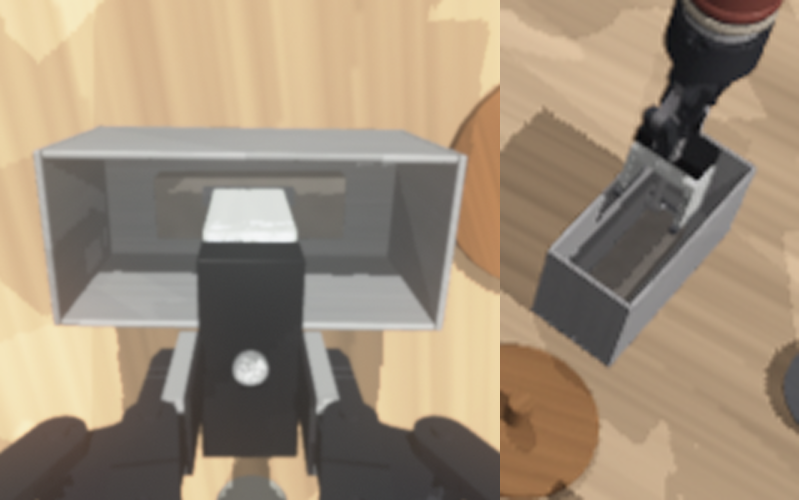

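The rim corners are at (467,154), (440,328), (37,152) and (58,325). The rod is at (250,368), the outer bottom edge of the +y leg at v≈188, and the stone spans u 153–345 with its far edge at v≈172. All of this agrees with the prediction. I'll check y numerically.

Run:
```python
from h import *
d=np.load('c_h.npz');C=(d['K'],d['E']);g=lambda u,v:(130+u*.6-.2,60+v*.6-.2)
th=-.128;c,q=np.cos(th),np.sin(th)
def tub(u,v,z):
    p=pix(C,*g(u,v),z)[:2]-[.4234,.3866];print((u,v),(np.array([[c,q],[-q,c]])@p*1000).round(1))
print('TCP',(np.array([[c,q],[-q,c]])@(np.array([.424,.3846])-[.4234,.3866])*1000).round(1))
print('rim');[tub(u,v,.11) for u,v in[(467,154),(440,328),(37,152),(58,325)]]
print('leg bottom outer');tub(210,188,.1195);tub(292,188,.1195)
print('rod');tub(250,368,.1195+.098+.002)
print('stone far');tub(155,173,.028);tub(345,178,.028);print('near');tub(158,236,.028)
im=cv2.imread('pics/w_h.png');
for u in(175,190,310,330):print(u,[int(im[v,int(130+u*.6)].mean()) for v in range(150,222)])
```

```text
TCP [ 0.9 -1.9]
rim
(467, 154) [99.3 44.9]
(440, 328) [ 97.4 -43.4]
(37, 152) [-97.1  45.3]
(58, 325) [-97.7 -42.6]
leg bottom outer
(210, 188) [-17.5  30.9]
(292, 188) [19.3 31. ]
rod
(250, 368) [ 1.  -0.3]
stone far
(155, 173) [-58.8  20.4]
(345, 178) [58.9 17.6]
near
(158, 236) [-59.2 -20.5]
175 [184, 195, 200, 190, 169, 140, 119, 113, 112, 111, 112, 112, 106, 99, 96, 97, 101, 106, 107, 109, 111, 115, 121, 124, 123, 118, 109, 106, 104, 105, 105, 106, 105, 105, 105, 106, 105, 106, 106, 106, 105, 106, 106, 105, 105, 104, 105, 104, 104, 104, 105, 105, 105, 107, 110, 110, 110, 111, 112, 112, 111, 107, 101, 95, 93, 93, 93, 92, 92, 92, 93, 94]
190 [183, 195, 201, 193, 172, 146, 123, 114, 112, 112, 113, 110, 105, 98, 96, 100, 113, 125, 131, 133, 132, 131, 130, 126, 120, 112, 108, 107, 106, 105, 105, 105, 105, 104, 103, 104, 104, 104, 103, 104, 104, 104, 104, 104, 104, 104, 105, 105, 105, 106, 106, 106, 107, 108, 111, 111, 111, 112, 112, 112, 111, 108, 102, 96, 94, 94, 93, 93, 92, 92, 93, 94]
310 [174, 180, 189, 191, 181, 160, 135, 119, 115, 114, 114, 111, 104, 99, 97, 101, 112, 125, 131, 133, 133, 133, 133, 132, 130, 124, 113, 109, 108, 108, 107, 108, 108, 108, 107, 107, 107, 107, 108, 108, 108, 108, 108, 106, 106, 107, 105, 106, 106, 104, 105, 104, 106, 108, 109, 111, 111, 111, 111, 112, 111, 110, 106, 101, 97, 95, 94, 94, 94, 94, 94, 94]
330 [173, 179, 190, 195, 185, 164, 140, 119, 114, 114, 112, 110, 104, 98, 97, 101, 113, 125, 131, 133, 133, 133, 132, 132, 131, 128, 122, 111, 107, 106, 106, 106, 106, 105, 105, 106, 105, 105, 105, 106, 106, 107, 107, 107, 106, 106, 106, 106, 106, 105, 105, 105, 104, 106, 108, 110, 110, 111, 111, 112, 110, 109, 106, 101, 97, 94, 94, 93, 93, 93, 93, 94]
```

>>> send_rows([
  {"dx":0.0035,"dy":0,"dz":0,"yaw":0,"claw":1},
  {"dx":0.0035,"dy":0,"dz":0.01,"yaw":0,"claw":1},
  {"dx":0.0035,"dy":0,"dz":0.03,"yaw":0,"claw":1},
  {"dx":0.0035,"dy":0,"dz":0.05,"yaw":0,"claw":1},
  {"dx":0.0035,"dy":0,"dz":0.08,"yaw":0,"claw":1},
  {"dx":0.0035,"dy":0,"dz":0.11,"yaw":0,"claw":1},
  {"dx":0.0035,"dy":0,"dz":0.14,"yaw":0,"claw":1},
  {"dx":0.0035,"dy":0,"dz":0.156,"yaw":0,"claw":1},
  {"dx":0.0035,"dy":0,"dz":0.156,"yaw":0,"claw":1},
  {"dx":0.0035,"dy":0,"dz":0.156,"yaw":0,"claw":1},
])

```text
time: 24.92
tool_pos: [0.4265, 0.3882, 0.117]
tool_rot: [0.0, 0.75, 0.661, 0.001]
contact_force: [0.1, -0.5, -5.4]
gripper_width: 0.324
grasp_force: 60.7
```

Run:
```python
from h import *
s=manip.state();print(s['contact_force']);tgt(.424,.3865,.0985,1.444,s)
```

```text
[ 0.1074895  -0.48134962 -5.37926395]
dx -0.0040 dy -0.0046 dz 0.0370 yaw 0.0002 | now [0.4265 0.3882 0.117 ] phi 1.4443
```

>>> send_rows([
  {"dx":-0.0035,"dy":-0.004,"dz":0,"yaw":0,"claw":1},
  {"dx":-0.0035,"dy":-0.004,"dz":0.0,"yaw":0,"claw":1},
  {"dx":-0.0035,"dy":-0.004,"dz":0.012,"yaw":0,"claw":1},
  {"dx":-0.0035,"dy":-0.004,"dz":0.024,"yaw":0,"claw":1},
  {"dx":-0.0035,"dy":-0.004,"dz":0.034,"yaw":0,"claw":1},
  {"dx":-0.0035,"dy":-0.004,"dz":0.034,"yaw":0,"claw":1},
  {"dx":-0.0035,"dy":-0.004,"dz":0.034,"yaw":0,"claw":1},
])

```text
time: 25.8
tool_pos: [0.4239, 0.3865, 0.0995]
tool_rot: [-0.0, 0.75, 0.661, -0.0]
contact_force: [-0.4, -0.7, -3.7]
gripper_width: 0.323
grasp_force: 60.9
```

Run:
```python
from h import *
s=manip.state();print(s['contact_force'],s['ft_torque']);tgt(.4243,.3865,.079,1.444,s)
```

```text
[-0.4359601  -0.70701841 -3.7351478 ] [-0.07630643  0.1501811  -0.01280549]
dx 0.0002 dy 0.0009 dz 0.0411 yaw 0.0002 | now [0.4239 0.3865 0.0995] phi 1.4443
```

>>> send_rows([
  {"dx":0,"dy":0,"dz":0.004,"yaw":0,"claw":1},
  {"dx":0,"dy":0,"dz":0.008,"yaw":0,"claw":1},
  {"dx":0,"dy":0,"dz":0.012,"yaw":0,"claw":1},
  {"dx":0,"dy":0,"dz":0.012,"yaw":0,"claw":1},
])

```text
time: 26.3
tool_pos: [0.4238, 0.3863, 0.0931]
tool_rot: [-0.0, 0.75, 0.661, -0.0]
contact_force: [-0.9, -0.4, -3.2]
gripper_width: 0.331
grasp_force: 60.9
```

Leg bottoms are now below the stone's top, with no collision. I'll continue down.

>>> send_rows([
  {"dx":0,"dy":0,"dz":0.008,"yaw":0,"claw":1},
  {"dx":0,"dy":0,"dz":0.016,"yaw":0,"claw":1},
  {"dx":0,"dy":0,"dz":0.024,"yaw":0,"claw":1},
  {"dx":0,"dy":0,"dz":0.03,"yaw":0,"claw":1},
  {"dx":0,"dy":0,"dz":0.03,"yaw":0,"claw":1},
  {"dx":0,"dy":0,"dz":0.03,"yaw":0,"claw":1},
])

```text
time: 27.05
tool_pos: [0.4238, 0.3864, 0.0784]
tool_rot: [-0.0, 0.75, 0.661, -0.0]
contact_force: [-1.5, 0.4, -3.4]
gripper_width: 0.326
grasp_force: 61.0
```

>>> send_rows([
  {"dx":0,"dy":0,"dz":0.002,"yaw":0,"claw":1},
  {"dx":0,"dy":0,"dz":0.004,"yaw":0,"claw":1},
  {"dx":0,"dy":0,"dz":0.006,"yaw":0,"claw":1},
  {"dx":0,"dy":0,"dz":0.006,"yaw":0,"claw":1},
])

```text
time: 27.55
tool_pos: [0.4238, 0.3864, 0.0752]
tool_rot: [-0.0, 0.75, 0.661, -0.0]
contact_force: [-0.7, 0.2, -2.9]
gripper_width: 0.328
grasp_force: 61.0
```

>>> send_rows([
  {"dx":0,"dy":0,"dz":0.001,"yaw":0,"claw":1},
  {"dx":0,"dy":0,"dz":0.002,"yaw":0,"claw":1},
  {"dx":0,"dy":0,"dz":0.003,"yaw":0,"claw":1},
  {"dx":0,"dy":0,"dz":0.003,"yaw":0,"claw":1},
])

```text
time: 28.05
tool_pos: [0.4239, 0.3864, 0.0741]
tool_rot: [-0.0, 0.75, 0.661, -0.0]
contact_force: [-3.4, -1.2, 0.0]
gripper_width: 0.327
grasp_force: 61.2
```

>>> send_rows([
  {"dx":0,"dy":0,"dz":0.001,"yaw":0,"claw":1},
  {"dx":0,"dy":0,"dz":0.001,"yaw":0,"claw":1},
  {"dx":0,"dy":0,"dz":0.001,"yaw":0,"claw":1},
])

```text
time: 28.42
tool_pos: [0.424, 0.3865, 0.074]
tool_rot: [0.0, 0.75, 0.661, 0.0]
contact_force: [-4.3, -1.9, 4.1]
gripper_width: 0.321
grasp_force: 61.9
```

Seated at the expected height. I'll release and rise slowly at first. The open fingers still have room along the tub's length.

>>> send_rows([
  {"dx":0,"dy":0,"dz":0,"yaw":0,"claw":-1},
  {"dx":0,"dy":0,"dz":0,"yaw":0,"claw":-1},
  {"dx":0,"dy":0,"dz":0,"yaw":0,"claw":-1},
  {"dx":0,"dy":0,"dz":0,"yaw":0,"claw":-1},
  {"dx":0,"dy":0,"dz":0,"yaw":0,"claw":-1},
  {"dx":0,"dy":0,"dz":0,"yaw":0,"claw":-1},
  {"dx":0,"dy":0,"dz":-0.03,"yaw":0,"claw":-1},
  {"dx":0,"dy":0,"dz":-0.08,"yaw":0,"claw":-1},
  {"dx":0,"dy":0,"dz":-0.15,"yaw":0,"claw":-1},
  {"dx":0,"dy":0,"dz":-0.25,"yaw":0,"claw":-1},
  {"dx":0,"dy":0,"dz":-0.3,"yaw":0,"claw":-1},
  {"dx":0,"dy":0,"dz":-0.3,"yaw":0,"claw":-1},
  {"dx":0,"dy":0,"dz":-0.3,"yaw":0,"claw":-1},
])

```text
time: 30.05
tool_pos: [0.4233, 0.386, 0.2222]
tool_rot: [-0.0, 0.75, 0.661, -0.001]
contact_force: [-0.2, -0.5, -0.3]
gripper_width: 1.0
grasp_force: 0.0
```

Run:
```python
from h import *
s=manip.state();print(s['time'],s['contact_force'],s['gripper_width'])
im=manip.grab_frame('wrist')[:,:,::-1].copy();C=cam('wrist',s);cv2.imwrite('pics/w_f.png',im)
# bright rod tip near expected (bar 0.102 + 32mm = .134)
for z in(.102,.11,.134):print(z,proj(C,[[.424,.3865,z]]))
u0,v0=proj(C,[[.424,.3865,.134]])[0].astype(int)
w=im[v0-30:v0+30,u0-25:u0+25].min(2);n,l,st,ce=cv2.connectedComponentsWithStats((w>110).astype(np.uint8))
for i in range(1,n):
    if st[i,4]>15:print(st[i],ce[i]+[u0-25,v0-30])
for v in range(v0-30,v0+40,3):print(v,[int(x) for x in im[v,u0-25:u0+26:3].mean(1)])
```

```text
30.05 [-0.21492361 -0.45758039 -0.27598134] 0.9997181744899045
0.102 [[280.53902649 195.82721658]]
0.11 [[280.55146696 198.28738929]]
0.134 [[280.59306592 206.51381622]]
[ 18  15  14  21 189] [279.52910053 202.21164021]
[  0  39  21  21 237] [260.97046414 226.66666667]
[ 29  39  21  21 240] [298.14166667 226.44583333]
176 [91, 91, 91, 67, 56, 57, 57, 58, 57, 57, 57, 55, 54, 54, 82, 90, 91]
179 [89, 90, 90, 67, 58, 56, 56, 56, 56, 56, 56, 54, 53, 54, 82, 89, 90]
182 [88, 89, 89, 67, 57, 56, 57, 57, 56, 55, 54, 53, 52, 54, 82, 89, 89]
185 [88, 88, 88, 65, 58, 57, 57, 56, 57, 54, 54, 53, 53, 56, 83, 88, 89]
188 [87, 88, 88, 66, 58, 57, 57, 56, 56, 53, 53, 53, 56, 57, 83, 89, 88]
191 [88, 88, 88, 67, 58, 57, 58, 75, 116, 92, 54, 54, 56, 57, 87, 88, 88]
194 [89, 89, 89, 66, 58, 57, 58, 109, 146, 130, 62, 57, 56, 58, 87, 89, 89]
197 [96, 96, 95, 66, 58, 58, 58, 113, 149, 140, 67, 57, 57, 58, 91, 93, 94]
200 [96, 96, 96, 68, 58, 59, 62, 141, 181, 170, 83, 57, 58, 60, 94, 96, 96]
203 [98, 98, 98, 73, 58, 58, 98, 200, 206, 216, 142, 59, 58, 60, 94, 97, 96]
206 [85, 86, 86, 70, 59, 59, 111, 20
[... 419 characters left out ...]
, 150, 151]
224 [149, 149, 149, 105, 62, 63, 62, 59, 58, 57, 61, 62, 61, 83, 149, 151, 151]
227 [150, 150, 150, 125, 76, 73, 73, 72, 71, 71, 72, 70, 71, 108, 150, 151, 151]
230 [151, 151, 150, 115, 87, 87, 86, 86, 86, 86, 86, 85, 86, 106, 151, 152, 152]
233 [155, 152, 151, 132, 125, 142, 136, 99, 86, 87, 117, 120, 120, 135, 150, 151, 150]
236 [156, 156, 155, 153, 152, 152, 149, 122, 120, 121, 145, 152, 153, 153, 153, 153, 153]
239 [182, 184, 183, 183, 181, 174, 173, 173, 174, 174, 174, 174, 173, 173, 173, 172, 171]
242 [164, 167, 168, 169, 169, 160, 159, 160, 161, 163, 164, 165, 163, 163, 163, 163, 163]
245 [126, 130, 131, 132, 129, 126, 123, 121, 127, 133, 134, 133, 134, 134, 132, 126, 125]
```

The rod's top is at (280,205.5), against (280.6,206.5) predicted for a 24 mm reading. The gauge is standing free on the stone and the arm is clear, so I'm handing in.

```bash
python3 -c "
from plant import manip
print(manip.job_done())"
```

```text
the job is handed in; nothing more can be done
None
```

I handed the job in at about 30 s, with no verdict returned: the lid is flat on bare counter, the gauge was stood and let go mid-slab, and it now stands free astride the stone, with its rod where a 24 mm reading puts it. I checked the slab step only by force and position, not by reading the foot.

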